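Make up a customer's order at the parts counter

ROBOT

A 6-joint arm with a two-finger parallel gripper is mounted at the origin on the work surface. World frame = base frame: x ahead of the robot, y to its left, z up, the work surface at z = 0. Lengths are in m, angles in rad, forces in N, time in s.
With the tool pointing down it reaches from about 0.275 to 1 m from the base axis. Payload 8.4 kg.
Tool frame: the origin (TCP) lies on the centre line of the jaws, within the pads' length; the fingertips stand 17 mm ahead of it and the grasp point (between the pads) lies 2 mm behind it (bot.tcp_to_tips is the z of the fingertips in the tool frame, in m); z points along the fingers, y is the line along which they close (so a half turn about z gives the same grasp; the last joint's range is limited). The gripper opens to 85 mm and grips with 20 to 120 N. Pads are 22 mm wide; open, the fingers measure 114 mm over their backs; the gripper's body (76 mm by 85 mm) begins 54 mm behind the grasp point. The pads swing forward as they close: fully open they stand 13 mm farther back than shut.
Start: joints at [-1.33, 0.353, 1.633, -0, 1.155, -0.002], TCP at [0.15, -0.607, 0.248] pointing down, gripper open.
Joint ranges: [-2.63, 2.63], [-0.92, 2.1], [0.06, 2.66], [-1.3, 4.44], [0, 2.69], [-3.02, 3.02]. Speed limits (rad/s): [2.22, 2.22, 2.79, 3.14, 3.14, 3.14].

INTERFACE

Orientations are given as a unit quaternion [x, y, z, w].
In Python, from workcell import bot, hand, kinematics, get_obs, vision, hand_in gives the robot as it stands. The module is installed in compiled form; this text tells all that it offers. Calls block until the motion is done:
- bot.reach(position, orientation): joint-space move of the TCP to a pose.
- bot.servo_line(position, ori=None, velocity=0.15): straight line of the TCP; ori=None keeps the orientation; velocity is the mean speed in m/s.
- bot.goto_joints(angles): joint-space move.
- hand.move_gripper(opening, strength=None): finger opening in m; strength is the grip in N (None keeps the last); returns when the fingers have stopped.
- bot.dwell(seconds).
- kinematics.solve_ik(position, orientation): joint angles nearest the present ones, or None.
- get_obs(): the state.
- vision.read_camera(name): name is "scene" or "top" or "wrist"; returns a dict with "frame" (400x640x3 uint8, red, green, blue), "intrinsics" (3x3 intrinsics, pixels), "dist" ([k1, k2, p1, p2, k3] as OpenCV has them; the pictures are not rectified), "view" (4x4, takes a point from world to camera coordinates). Camera axes: x right, y down, z forward; pixel columns grow to the right and rows downward; lengths in m; the calibration is good to about 2 mm. A picture is of the moment at which its call begins. There is no depth.
A pose or a line that the arm cannot do raises bot.IKError and nothing moves.
- hand_in(): hands the job in; it is judged then, once.
The state is a dict: "time_s": time; "joint_pos": joint angles; "joint_vel": joint speeds; "joint_efforts": joint torques, N m; "position": TCP position; "orientation": TCP orientation; "wrist_force": force on the tool from outside, world axes, zero at the start; "ft_torque": the same for the moment, N m; "gripper_width": finger opening in m; "grip_force": force on a finger pad.
Only numpy, scipy, OpenCV 4.12 (cv2) and the standard library are available. Lean on these libraries where they do the work, as an engineer would, in place of code of your own. Each camera call takes 0.05 s, during which the arm holds its last target. There are 200 camera calls.

TASK

Make up the customer's order: tip all the brass bushings out of the yellow bin into the open blue case, stand the empty bin back upright in the middle of its black mat, and shut the case's lid. Once the lid is shut, stack every carton on the counter flat on the white rectangle in the middle of the lid, one on another in any order, in a single square column with their long sides along the rectangle's long sides. Leave the tape measure, the spray can and the clear tub where they stand.

Things in the scene. Friction and masses are not known exactly. Their poses are not given: they have to be found in the camera images.
- case: blue plastic parts case, fixed to the counter: an open-topped box 110 mm (own x) by 160 mm (own y), 60 mm high to the rim, walls and floor 5 mm thick; origin at the centre of its underside. Its lid is hinged along the top of its +x side (one 160 mm long side, the side towards the robot's right) and stands open at the start.
- lid (a joint): angle of the case's lid, a blue plate 110 x 160 x 8 mm: 0 = shut flat on the rim, 1.9 rad = fully open, leaning back 19 degrees past upright (its free edge then about 165 mm above the counter). Pushed past upright towards the case (below about 1.5 rad) it falls shut by its own weight.
- lid_edge (a point): middle of the lid's free edge, at mid thickness; it moves with the lid (over the case's -x side when shut, 110 mm from the hinge line)
- lid_pad (a point): fixed point 68.5 mm above the counter over the centre of the case: when the lid is shut this is the centre of its top face, the middle of the printed white rectangle, whose long sides (106 mm inside) run along the case's own y and short sides (66 mm inside) along its own x
- mat: thin black rubber mat fixed on the counter, 130 mm (own x) x 100 mm (own y), 3 mm thick; origin at the centre of its underside
- bin: yellow open picking bin on the mat: 64 mm wide (own y; flat side walls 4 mm thick, to be gripped across), x from -58 to +48 mm, 60 mm high; origin at its underside. Floor 4 mm thick, flat from x = -22 to +44; at the -x end a 36 degree ramp rises to the spout lip at x = -58, 30 mm up. Tipped 80 to 90 degrees spout-down (its top turned to its own -x) it empties.
- bushing0: brass bushing with a dark bore, a short cylinder 20 mm in diameter and 18 mm high, 30 g; origin at the centre of one end face, own z along its axis; starts standing in the bin; some of the six may be absent (None)
- bushing1: brass bushing with a dark bore, a short cylinder 20 mm in diameter and 18 mm high, 30 g; origin at the centre of one end face, own z along its axis; starts standing in the bin; some of the six may be absent (None)
- bushing2: brass bushing with a dark bore, a short cylinder 20 mm in diameter and 18 mm high, 30 g; origin at the centre of one end face, own z along its axis; starts standing in the bin; some of the six may be absent (None)
- bushing3: brass bushing with a dark bore, a short cylinder 20 mm in diameter and 18 mm high, 30 g; origin at the centre of one end face, own z along its axis; starts standing in the bin; some of the six may be absent (None)
- bushing4: brass bushing with a dark bore, a short cylinder 20 mm in diameter and 18 mm high, 30 g; origin at the centre of one end face, own z along its axis; starts standing in the bin; some of the six may be absent (None)
- bushing5: brass bushing with a dark bore, a short cylinder 20 mm in diameter and 18 mm high, 30 g; origin at the centre of one end face, own z along its axis; starts standing in the bin; some of the six may be absent (None)
- carton_orange: Orange, with a black band; closed carton with square edges, 104 mm long (own x), 66 mm wide (own y), 44 mm high; origin at the centre of its underside; stands loose and flat on the counter; weighs 0.15 to 0.4 kg. All four cartons have the same size; in some starts one of them is absent (None).
- carton_red: Red, with a yellow band; closed carton with square edges, 104 mm long (own x), 66 mm wide (own y), 44 mm high; origin at the centre of its underside; stands loose and flat on the counter; weighs 0.15 to 0.4 kg. All four cartons have the same size; in some starts one of them is absent (None).
- carton_white: White, with a blue band; closed carton with square edges, 104 mm long (own x), 66 mm wide (own y), 44 mm high; origin at the centre of its underside; stands loose and flat on the counter; weighs 0.15 to 0.4 kg. All four cartons have the same size; in some starts one of them is absent (None).
- carton_brown: Brown cardboard, with a green band; closed carton with square edges, 104 mm long (own x), 66 mm wide (own y), 44 mm high; origin at the centre of its underside; stands loose and flat on the counter; weighs 0.15 to 0.4 kg. All four cartons have the same size; in some starts one of them is absent (None).
- tape_measure: yellow and black tape measure, 70 x 38 x 66 mm, origin at the centre of its underside; not part of the job
- spray_can: grey and red spray can standing upright, 54 mm in diameter, 160 mm high, origin at the centre of its underside; not part of the job
- tub: clear, whitish round lidded tub, 90 mm in diameter, 60 mm high, origin at the centre of its underside; not part of the job
There are look-alikes about, which are no part of the job. Several things look just like the mat: the one meant starts farthest to the robot's right.

How it is judged:
On the way, in this order (a step that is already met when the one before it is completed fails the run):
1. all bushings lie in the case while the lid is open (x of bushing0 in the frame of case between -0.055 and 0.055 m and y of bushing0 in the frame of case between -0.08 and 0.08 m and z of bushing0 in the frame of case between -0.01 and 0.056 m and x of bushing1 in the frame of case between -0.055 and 0.055 m and y of bushing1 in the frame of case between -0.08 and 0.08 m and z of bushing1 in the frame of case between -0.01 and 0.056 m and x of bushing2 in the frame of case between -0.055 and 0.055 m and y of bushing2 in the frame of case between -0.08 and 0.08 m and z of bushing2 in the frame of case between -0.01 and 0.056 m and x of bushing3 in the frame of case between -0.055 and 0.055 m and y of bushing3 in the frame of case between -0.08 and 0.08 m and z of bushing3 in the frame of case between -0.01 and 0.056 m and x of bushing4 in the frame of case between -0.055 and 0.055 m and y of bushing4 in the frame of case between -0.08 and 0.08 m and z of bushing4 in the frame of case between -0.01 and 0.056 m and x of bushing5 in the frame of case between -0.055 and 0.055 m and y of bushing5 in the frame of case between -0.08 and 0.08 m and z of bushing5 in the frame of case between -0.01 and 0.056 m and value of joint lid above 1 rad), for 0.2 s.
2. the lid is shut over the bushings (value of joint lid below 0.05 rad and x of bushing0 in the frame of case between -0.055 and 0.055 m and y of bushing0 in the frame of case between -0.08 and 0.08 m and z of bushing0 in the frame of case between -0.01 and 0.056 m and x of bushing1 in the frame of case between -0.055 and 0.055 m and y of bushing1 in the frame of case between -0.08 and 0.08 m and z of bushing1 in the frame of case between -0.01 and 0.056 m and x of bushing2 in the frame of case between -0.055 and 0.055 m and y of bushing2 in the frame of case between -0.08 and 0.08 m and z of bushing2 in the frame of case between -0.01 and 0.056 m and x of bushing3 in the frame of case between -0.055 and 0.055 m and y of bushing3 in the frame of case between -0.08 and 0.08 m and z of bushing3 in the frame of case between -0.01 and 0.056 m and x of bushing4 in the frame of case between -0.055 and 0.055 m and y of bushing4 in the frame of case between -0.08 and 0.08 m and z of bushing4 in the frame of case between -0.01 and 0.056 m and x of bushing5 in the frame of case between -0.055 and 0.055 m and y of bushing5 in the frame of case between -0.08 and 0.08 m and z of bushing5 in the frame of case between -0.01 and 0.056 m), for 0.2 s.
At the end, for the whole second after the job is handed in: All bushings in the case, lid shut (under 0.05 rad), bin upright on the counter within 35 mm of the mat's centre; every carton present lies flat in the column on the lid, within 12 mm of the lid's middle and 0.12 rad of the rectangle's long side; all at rest (all of step 2 and horizontal distance between bin and mat below 0.035 m and angle between bin's own z axis and vertical below 0.06 rad and height (world z) of bin below 0.012 m and linear speed of each of bin, carton_orange, carton_red, carton_white, carton_brown below 0.02 m/s and horizontal distance between each of carton_orange, carton_red, carton_white, carton_brown and lid_pad below 0.012 m and height (world z) of each of carton_orange, carton_red, carton_white, carton_brown above 0.055 m and angle between the z axis of each of carton_orange, carton_red, carton_white, carton_brown and the z axis of case, either way round below 0.06 rad and angle between the x axis of each of carton_orange, carton_red, carton_white, carton_brown and the y axis of case, either way round below 0.12 rad); the robot touches nothing.
It fails at once if the tape measure is moved more than 30 mm or tipped over (distance of tape_measure from where it was at the start of the episode above 0.03 m or angle between tape_measure's own z axis and vertical above 0.5 rad).
It fails at once if the spray can is moved more than 30 mm or tipped over (distance of spray_can from where it was at the start of the episode above 0.03 m or angle between spray_can's own z axis and vertical above 0.5 rad).
It fails at once if the clear tub is moved more than 30 mm or tipped over (distance of tub from where it was at the start of the episode above 0.03 m or angle between tub's own z axis and vertical above 0.5 rad).
Of bushing0, bushing1, bushing2, bushing3, bushing4, bushing5 only 4 to 6 are there at a start; the rules pass over those that are not, and their reading is None.
Of carton_orange, carton_red, carton_white, carton_brown only 3 to 4 are there at a start; the rules pass over those that are not, and their reading is None.
At some moment in a run one of carton_orange, carton_red, carton_white, carton_brown, bin may be knocked a few centimetres aside while the robot is not near it.
It also fails if it takes over 210 s, if anything falls off the work surface, if the arm or the gripper's body presses on something with over 40 N, if the wrist force passes 120 N, or if a joint passes its speed limit or range.

## Working session

There is one attempt and no reset: what is moved stays moved. The work goes in short steps, each a Python script; the robot and the scene stay as the last script left them, time stands still between calls to the robot, and variables do not carry over. Pictures are saved under pics/ and viewed, at most 14 in all, crops included, and the job is handed in when it is done.

```bash
mkdir -p pics; cat > h.py <<'E'
import numpy as np, cv2
from workcell import bot, hand, kinematics, get_obs, vision, hand_in
def snap(cam,fn,crop=None,scale=1):
    d=vision.read_camera(cam); im=d["frame"][:,:,::-1]
    np.savez('pics/'+fn+'.npz',**{k:np.array(d[k]) for k in("frame","intrinsics","dist","view")})
    if crop: x0,y0,x1,y1=crop; im=im[y0:y1,x0:x1]
    im=cv2.resize(im,None,fx=scale,fy=scale,interpolation=cv2.INTER_CUBIC)
    cv2.imwrite('pics/'+fn+'.png',im); return d
def load(fn): return dict(np.load('pics/'+fn+'.npz'))
def world(d,uv,z):
    uv=np.array(uv,float).reshape(-1,1,2)
    n=cv2.undistortPoints(uv,d["intrinsics"],d["dist"])[:,0]
    R=d["view"][:3,:3];t=d["view"][:3,3];c=-R.T@t
    r=np.c_[n,np.ones(len(n))]@R
    return c+r*((np.broadcast_to(z,len(n))-c[2])/r[:,2])[:,None]
def proj(d,P):
    R=d["view"][:3,:3];t=d["view"][:3,3]
    return cv2.projectPoints(np.array(P,float).reshape(-1,1,3),cv2.Rodrigues(R)[0],t,d["intrinsics"],d["dist"])[0][:,0]
E
python3 - <<'E'
from h import *
for c in("top","scene"):
    d=snap(c,c+"0",scale=1.25); v=d["view"]; print(c,-v[:3,:3].T@v[:3,3],v[2,:3])
E
```

```text
top [ 0.44745825 -0.00512236  1.54470026] [ 0.06050732 -0.00375307 -0.9981607 ]
scene [ 1.33772613 -0.75264255  1.16170911] [-0.53250028  0.48581951 -0.69312543]
```

View pics/top0.png

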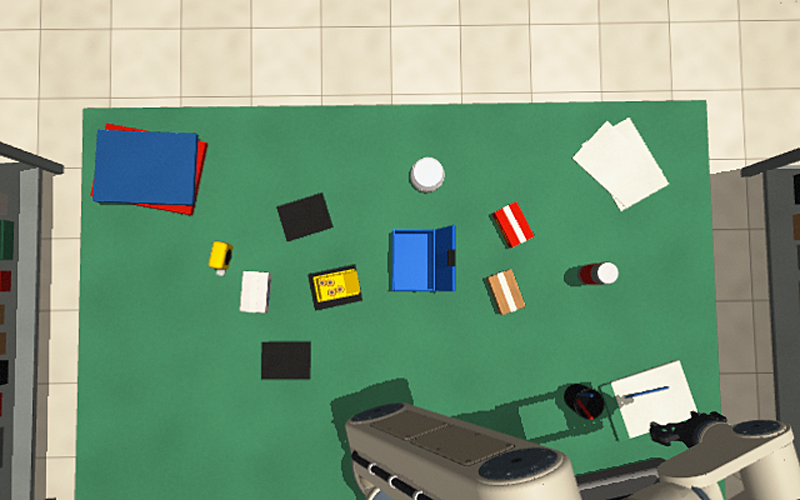

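View pics/scene0.png

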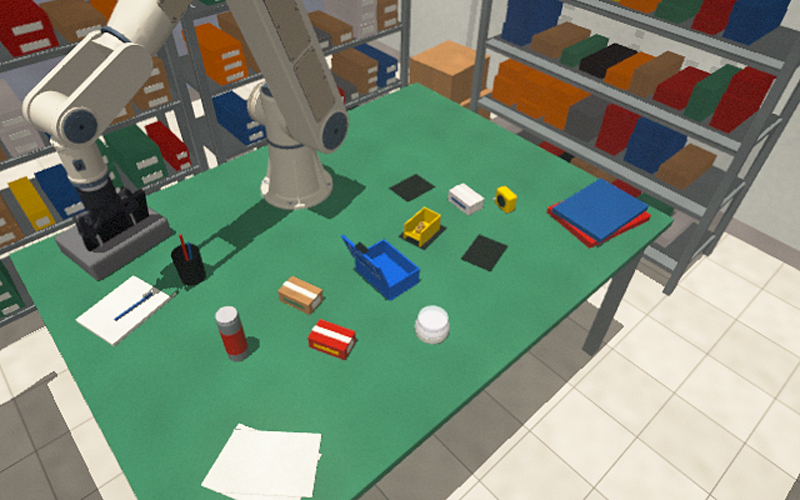

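The top picture shows white (255,292), red (513,225) and brown (506,292) cartons, with no orange one. The bin is on the rightmost mat (335,287), and the case is at (415,260) with its lid to the right. I'll enlarge to measure.

```bash
python3 - <<'E'
import cv2,numpy as np
im=cv2.cvtColor(np.load('pics/top0.npz')['frame'],cv2.COLOR_RGB2BGR)
for n,(x,y,w,h) in {'cA':(185,195,115,75),'cB':(305,155,130,100)}.items():
    s=6
    o=cv2.resize(im[y:y+h,x:x+w],None,fx=s,fy=s,interpolation=cv2.INTER_CUBIC)
    for k in range(0,w,10):
        cv2.line(o,(k*s,0),(k*s,6),(255,255,255),1); cv2.putText(o,str(x+k),(k*s,16),0,.35,(255,255,255),1)
    for k in range(0,h,10):
        cv2.line(o,(0,k*s),(6,k*s),(255,255,255),1); cv2.putText(o,str(y+k),(8,k*s+4),0,.35,(255,255,255),1)
    cv2.imwrite(f'pics/{n}.png',o)
E
```

```text
(no output)
```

View pics/cA.png

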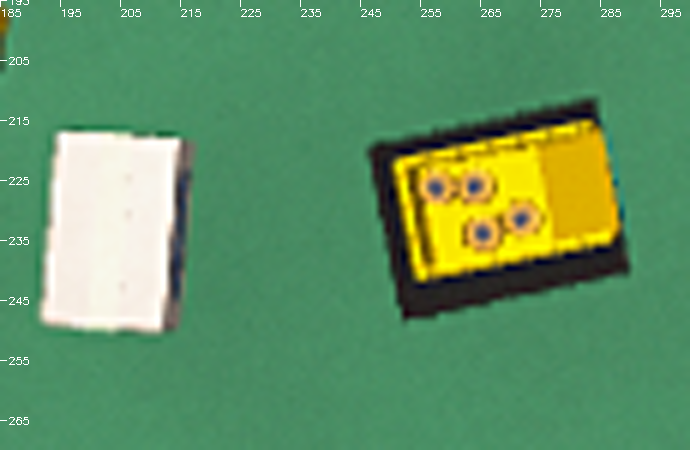

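View pics/cB.png

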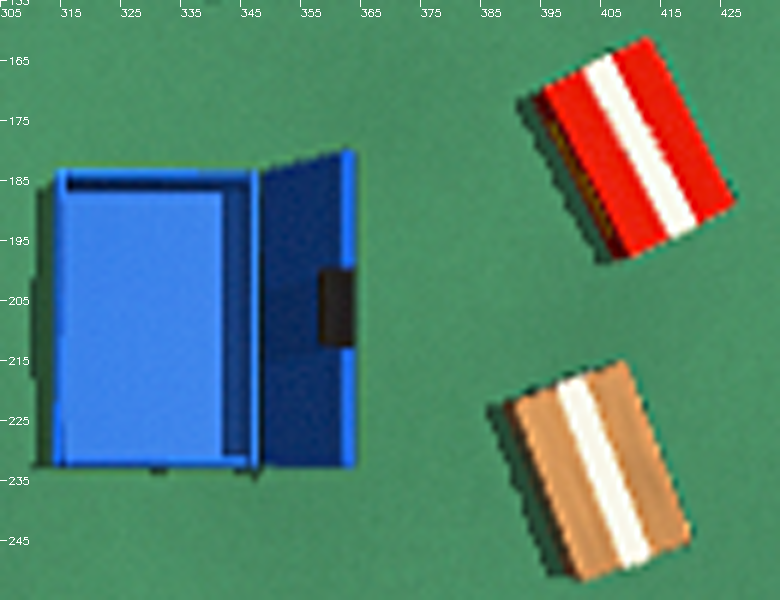

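```bash
python3 - <<'E'
from h import *
d=load('top0'); np.set_printoptions(precision=4,suppress=True)
def f(n,pts,off,z):
    uv=np.array(off)+(np.array(pts)+.5)/6-.5
    P=world(d,uv,z)[:,:2]; e=np.roll(P,-1,0)-P
    print(n,'c',P.mean(0),'len',np.linalg.norm(e,axis=1),'ang',np.degrees(np.arctan2(e[:,1],e[:,0])))
    return P
A=(185,195);B=(305,155)
f('white',[(57,131),(180,138),(165,331),(42,324)],A,.044)
f('mat',[(370,146),(597,99),(630,272),(403,320)],A,.003)
print(f('binrim',[(394,160),(596,122),(620,240),(418,281)],A,.06))
f('case',[(57,168),(260,170),(258,467),(53,467)],B,.06)
f('red',[(540,88),(650,38),(736,202),(626,260)],B,.044)
f('brown',[(512,400),(627,362),(691,540),(583,581)],B,.044)
s=load('scene0')
print(world(d,np.array([[427,175],[605,272],[221,255]])/1.25,[.06,.16,.066]))
E
```

```text
white c [0.4492 0.3716] len [0.0667 0.1045 0.0665 0.1044] ang [-94.1482 175.4985  85.8282  -4.3412]
mat c [0.4579 0.1656] len [0.1291 0.0982 0.1287 0.0985] ang [ -79.1518 -169.8249  101.0232   10.4015]
binrim c [0.462  0.1555] len [0.1102 0.0646 0.1102 0.0661] ang [ -80.2068 -169.1233  100.5701   10.8529]
[[0.4847 0.216 ]
 [0.5035 0.1074]
 [0.44   0.0952]
 [0.4198 0.2035]]
case c [ 0.5251 -0.0441] len [0.1096 0.1601 0.11   0.1612] ang [-91.4318 178.527   89.1213  -1.5959]
red c [ 0.6153 -0.3087] len [0.0664 0.1011 0.0682 0.1049] ang [ -66.3866 -153.9324  116.8572   25.092 ]
brown c [ 0.4392 -0.285 ] len [0.066  0.102  0.0627 0.1048] ang [ -72.6394 -161.7267  109.7672   20.076 ]
[[ 0.7448 -0.0831  0.06  ]
 [ 0.4825 -0.5016  0.16  ]
 [ 0.5436  0.4503  0.066 ]]
```

The pieces measure true to their stated sizes. The bin's spout faces the case and it holds 4 bushings. Next I check the pour kinematics.

```bash
cat >> h.py <<'E'
from scipy.spatial.transform import Rotation as Ro
Z=np.array([0,0,1.])
CASE=np.array([.5251,-.0441,0]); CY=np.radians(-91.2); CX=np.array([np.cos(CY),np.sin(CY),0])
MAT=np.array([.4579,.1656,0]); PHI=np.radians(40); XG,ZG=.005,.042; SG=1
def binpose(O,psi,th,sg=None):
    """TCP pose holding the bin with origin O, own x at yaw psi, tipped th spout-down"""
    sg=SG if sg is None else sg
    ux=np.array([np.cos(psi),np.sin(psi),0]); h=-ux; uy=np.cross(Z,ux)
    a=-(np.sin(th-PHI)*h+np.cos(th-PHI)*Z)
    y=sg*uy; R=np.c_[np.cross(y,a),y,a]
    bx=-(np.cos(th)*h-np.sin(th)*Z); bz=np.sin(th)*h+np.cos(th)*Z
    p=np.array(O)+XG*bx+ZG*bz+.002*a
    return p,Ro.from_matrix(R).as_quat()
def lipO(L,psi,th):
    h=-np.array([np.cos(psi),np.sin(psi),0])
    return np.array(L)-.058*(np.cos(th)*h-np.sin(th)*Z)-.030*(np.sin(th)*h+np.cos(th)*Z)
BIN=np.array([.4609,.1626,.003]); BPSI=np.radians(100.3)
PPSI=CY+np.pi; LIP=CASE-.032*CX+np.array([0,0,.105])
E
python3 - <<'E'
from h import *
print(get_obs()["time_s"])
for sg in(1,-1):
    for nm,O,ps,th in [('grasp',BIN,BPSI,0),('hov',BIN+[0,0,.2],BPSI,0)]+[('p%d'%t,lipO(LIP,PPSI,np.radians(t)),PPSI,np.radians(t)) for t in(0,30,60,90)]:
        p,q=binpose(O,ps,th,sg); j=kinematics.solve_ik(p,q); print(sg,nm,p.round(3),None if j is None else np.round(j,2))
E
```

```text
0.1
1 grasp [0.46  0.166 0.043] [ 0.72  0.66  1.92 -0.68  1.08 -2.12]
1 hov [0.46  0.166 0.243] [ 0.72  0.35  1.84 -0.59  1.39 -2.36]
1 p0 [0.527 0.05  0.115] [ 0.45  0.57  1.84 -0.67  1.18 -2.27]
1 p30 [0.527 0.036 0.145] [ 0.17  0.35  1.92 -0.22  0.92 -2.81]
1 p60 [0.526 0.01  0.164] [-0.19  0.34  1.92  0.42  0.99  2.72]
1 p90 [ 0.526 -0.023  0.167] [-0.48  0.55  1.85  0.78  1.33  2.25]
-1 grasp [0.46  0.166 0.043] [ 0.72  0.66  1.92 -0.68  1.08  1.02]
-1 hov [0.46  0.166 0.243] [ 0.72  0.35  1.84 -0.59  1.39  0.78]
-1 p0 [0.527 0.05  0.115] [ 0.45  0.57  1.84 -0.67  1.18  0.88]
-1 p30 [0.527 0.036 0.145] [ 0.17  0.35  1.92 -0.22  0.92  0.33]
-1 p60 [0.526 0.01  0.164] [-0.19  0.34  1.92  0.42  0.99 -0.42]
-1 p90 [ 0.526 -0.023  0.167] [-0.48  0.55  1.85  0.78  1.33 -0.9 ]
```

```bash
sed -i 's/SG=1$/SG=-1/' h.py; python3 - <<'E'
from h import *
p,q=binpose(BIN+[0,0,.2],BPSI,0); bot.reach(p,q)
snap('wrist','w1',scale=1.0)
p,q=binpose(BIN,BPSI,0); bot.servo_line(p,q,.12)
hand.move_gripper(.03,60)
o=get_obs(); print(o["gripper_width"],o["grip_force"],o["wrist_force"],o["time_s"])
p,q=binpose(BIN+[0,0,.12],BPSI,0); bot.servo_line(p,q,.1)
o=get_obs(); print(o["gripper_width"],o["grip_force"],o["wrist_force"],o["time_s"])
snap('scene','s1',crop=(200,60,460,280),scale=2.5)
E
```

```text
0.06346555351006511 65.85800170898438 [-1.33826105  3.44665351  5.82832096] 5.225
0.0631688668622569 65.93284964561462 [-1.47752858  0.51375421 -2.31907202] 6.575
```

View pics/s1.png

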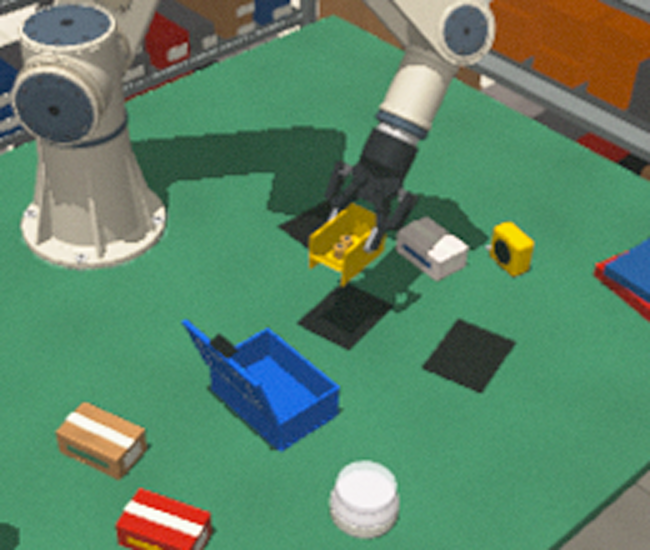

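The bin is held clear of the mat at (345,245), with the bushings inside. Pouring now.

```bash
python3 - <<'E'
from h import *
r=np.radians
p,q=binpose(lipO(LIP+[0,0,.06],PPSI,0),PPSI,0); bot.servo_line(p,q,.15)
for t in (0,15,30,40,50,60,70,80,88):
    p,q=binpose(lipO(LIP,PPSI,r(t)),PPSI,r(t)); bot.servo_line(p,q,.05)
bot.dwell(.6)
o=get_obs(); print(o["gripper_width"],o["wrist_force"],o["time_s"])
snap('scene','s2',crop=(200,60,460,280),scale=2.5)
E
```

```text
0.06360984448941119 [ 1.22376295 -0.72652548 -1.08018813] 12.7333
```

View pics/s2.png

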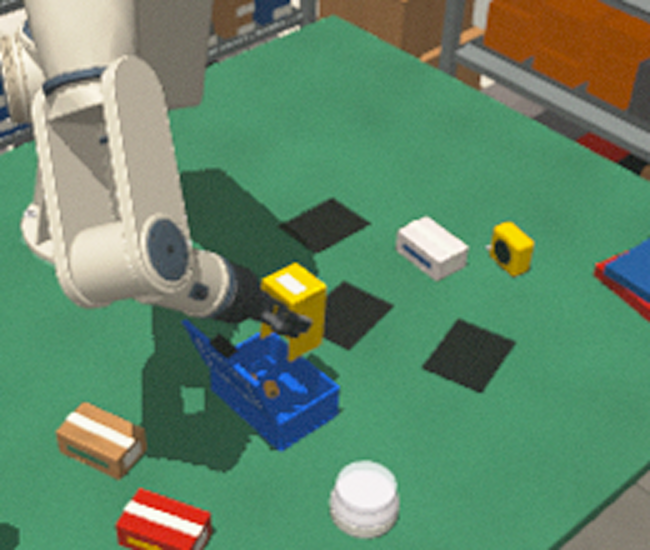

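The bin stands spout-down over the case and the wrist load fell by 1.2 N, the weight of 4 bushings, so it's empty. Putting it back.

```bash
python3 - <<'E'
from h import *
r=np.radians
up=np.array([0,0,.05])
for t in (60,30,0):
    p,q=binpose(lipO(LIP+up*(1-t/90),PPSI,r(t)),PPSI,r(t)); bot.servo_line(p,q,.12)
O=MAT+[0,0,.003]-0.005*np.array([-np.cos(BPSI),-np.sin(BPSI),0])
for dz,v in((.1,.15),(.01,.12),(.001,.03)):
    p,q=binpose(O+[0,0,dz],BPSI,0); bot.servo_line(p,q,v)
print(get_obs()["wrist_force"])
hand.move_gripper(.085); 
p,q=binpose(O+[0,0,.25],BPSI,0); bot.servo_line(p,q,.2)
snap('top','t3',crop=(180,130,450,270),scale=2.9); print(get_obs()["time_s"])
E
```

```text
[ 0.2121471   0.23548658 -0.60859284]
19.1
```

View pics/t3.png

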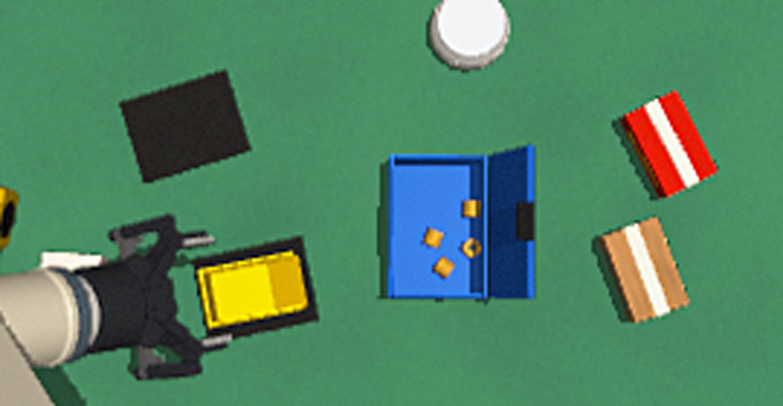

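All 4 bushings are in the case (x 430–480, y 205–270), and the bin sits inside its mat (255,290). Now closing the lid from behind.

```bash
cat >> h.py <<'E'
def down(yaw):
    """tool pointing down, tool y (closing line) at world yaw; picks the half turn with the last joint nearer 0"""
    y=np.array([np.cos(yaw),np.sin(yaw),0]); return Ro.from_matrix(np.c_[np.cross(y,-Z),y,-Z]).as_quat()
def downs(p,yaw):
    c=[(abs(j[5]),down(w)) for w in(yaw,yaw+np.pi) for j in[kinematics.solve_ik(p,down(w))] if j is not None]
    return min(c,key=lambda t:t[0])[1]
def at(x,y,z): # case frame -> world
    cy=np.array([-CX[1],CX[0],0]); return CASE+x*CX+y*cy+np.array([0,0,z])
def checkmoved(names=('white','red','brown','bin')):
    a=load('top0')['frame'].astype(int); b=vision.read_camera('top')['frame'].astype(int)
    roi=dict(white=(190,214,219,254),red=(388,158,430,200),brown=(384,212,422,254),bin=(246,210,290,250))
    return {n:round(float(np.abs(a-b)[roi[n][1]:roi[n][3],roi[n][0]:roi[n][2]].mean()),1) for n in names}
E
python3 - <<'E'
from h import *
hand.move_gripper(0.0)
q=downs(at(.14,0,.30),CY+np.pi/2)
bot.reach(at(.14,0,.30),q)
bot.servo_line(at(.14,0,.147),q,.2)
bot.servo_line(at(.03,0,.147),q,.1)
print(get_obs()["wrist_force"])
bot.dwell(.5)
bot.servo_line(at(.03,0,.30),q,.25)
p=np.array([.45,-.10,.33]); bot.reach(np.array([.30,-.25,.35]),q)
print(checkmoved(),get_obs()["time_s"])
snap('top','t4',crop=(180,130,450,330),scale=2.9)
E
```

```text
[ 0.27316362  0.04780413 -0.02098333]
{'white': 2.6, 'red': 2.8, 'brown': 31.2, 'bin': 24.1} 25.825
```

View pics/t4.png

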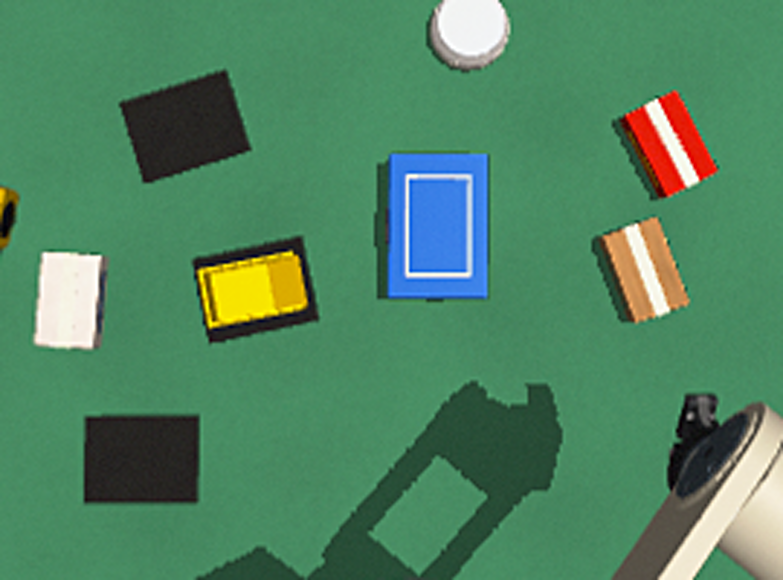

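The lid is shut. The white rectangle spans (404,173)–(472,277), and brown was knocked about 30 mm away from the base since the first picture. I remeasure it, then pick and place it and look.

```bash
cat >> h.py <<'E'
def quad(d,pts,off,s,z):
    uv=np.array(off)+(np.array(pts)+.5)/s-.5
    P=world(d,uv,z)[:,:2]; e=np.roll(P,-1,0)-P
    l=e[1]-e[3]
    print('c',P.mean(0).round(4),'len',np.linalg.norm(e,axis=1).round(4),'yaw',np.degrees(np.arctan2(l[1],l[0])).round(1))
    return P.mean(0),np.arctan2(l[1],l[0])
PAD=None
def pick(c,yaw):
    """grip a carton on the counter across its width; yaw of its long axis"""
    w=(yaw+np.pi/2+np.pi/2)%np.pi-np.pi/2
    p=np.array([c[0],c[1],.30]); q=downs(p,w)
    hand.move_gripper(.085); bot.reach(p,q)
    bot.servo_line([c[0],c[1],.09],q,.25); bot.servo_line([c[0],c[1],.026],q,.08)
    hand.move_gripper(.05,50); o=get_obs(); print('w',o["gripper_width"],'f',o["wrist_force"])
    bot.servo_line([c[0],c[1],.30],q,.2); o=get_obs(); print('w',o["gripper_width"],'fz',o["wrist_force"],o["time_s"])
def place(pad,n):
    """set the held carton as layer n on the lid, long axis along the case's y"""
    x,y=pad; z=.026+.0685+.044*n
    p=np.array([x,y,max(.30,z+.06)]); q=downs(p,CY)
    bot.reach(p,q); bot.servo_line([x,y,z+.012],q,.15); bot.servo_line([x,y,z+.001],q,.02)
    print('fz',get_obs()["wrist_force"])
    hand.move_gripper(.085); bot.servo_line([x,y,z+.06],q,.1)
    bot.servo_line([x,y,.36],q,.25)
E
python3 - <<'E'
from h import *
d=load('t4')
quad(d,[(404,173),(472,173),(472,277),(404,277)],(180,130),2.9,.068)
quad(d,[(607,238),(656,218),(688,302),(637,322)],(180,130),2.9,.044)
quad(d,[(624,118),(677,92),(717,170),(664,197)],(180,130),2.9,.044)
P=quad(d,[(200,268),(298,251),(309,308),(211,328)],(180,130),2.9,.06)
E
```

```text
c [ 0.5256 -0.0438] len [0.0755 0.1154 0.0752 0.1154] yaw 179.0
c [ 0.4727 -0.2783] len [0.0598 0.1006 0.0616 0.0997] yaw -161.2
c [ 0.6142 -0.3085] len [0.0672 0.099  0.0674 0.0999] yaw -154.5
c [0.4582 0.1609] len [0.1103 0.0645 0.1106 0.0676] yaw -169.8
```

```bash
python3 - <<'E'
from h import *
pick((.4727,-.2783),np.radians(18.8))
place((.5254,-.0440),0)
bot.reach(np.array([.30,-.25,.36]),downs(np.array([.30,-.25,.36]),CY))
print(checkmoved(('white','red')),get_obs()["time_s"])
snap('top','t5',crop=(180,130,450,330),scale=2.9)
E
```

```text
w 0.06537581426000251 f [-1.48002743  1.29618246  6.2994479 ]
w 0.06558802388445036 fz [-0.62650612  0.37876388 -3.0911499 ] 31.6833
fz [-0.0869705  -0.34647864 -4.07143118]
{'white': 2.4, 'red': 2.7} 38.05
```

View pics/t5.png

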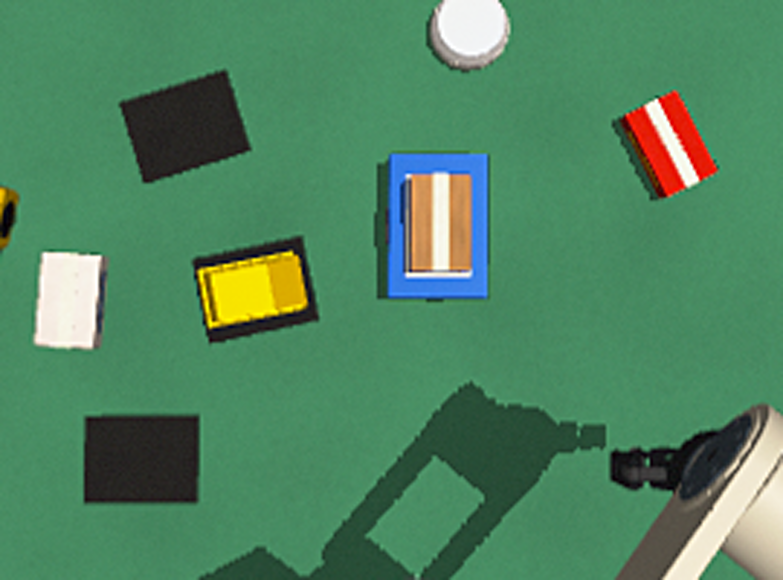

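Brown lies squarely on the rectangle, with top corners (410,173)–(471,271). I check its centre and go on with red.

```bash
python3 - <<'E'
from h import *
quad(load('t5'),[(409,173),(471,173),(471,271),(409,271)],(180,130),2.9,.112)
pick((.6150,-.3086),np.radians(26))
place((.5254,-.0440),1)
bot.reach(np.array([.30,-.25,.36]),downs(np.array([.30,-.25,.36]),CY))
print(checkmoved(('white',)),get_obs()["time_s"])
snap('top','t6',crop=(180,130,450,330),scale=2.9)
E
```

```text
c [ 0.5265 -0.0448] len [0.0668 0.1055 0.0665 0.1055] yaw 179.0
w 0.06529751237782737 f [-0.47060773  0.11629247  5.76822475]
w 0.06529288060719693 fz [ 0.85174223  0.06431906 -2.87004423] 43.325
fz [-0.86525646  0.47779462 -0.90463895]
{'white': 2.2} 49.3583
```

View pics/t6.png

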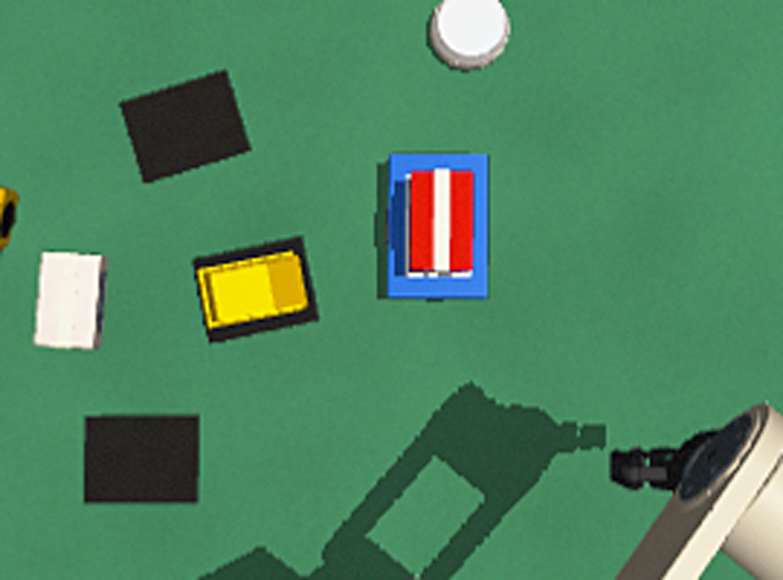

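Red sits squarely on brown, at (410,170)–(473,271). Now white.

```bash
python3 - <<'E'
from h import *
quad(load('t6'),[(410,170),(473,170),(473,271),(410,271)],(180,130),2.9,.156)
bot.reach(np.array([.36,.15,.36]),downs(np.array([.36,.15,.36]),CY))
pick((.4492,.3716),np.radians(-4.3))
place((.5254,-.0440),2)
bot.reach(np.array([.30,-.25,.36]),downs(np.array([.30,-.25,.36]),CY))
print(get_obs()["time_s"])
snap('top','t7',crop=(180,130,450,330),scale=2.9)
snap('scene','s7',crop=(200,60,460,280),scale=2.5)
E
```

```text
c [ 0.5256 -0.0452] len [0.0658 0.1054 0.0655 0.1054] yaw 179.0
w 0.06547519067718965 f [-0.13614311  0.26855875  6.37037229]
w 0.06502561176775068 fz [-0.02496395  0.69682286 -4.02409915] 56.1583
fz [-0.66875769 -0.10404668 -0.42095254]
62.5667
```

View pics/t7.png

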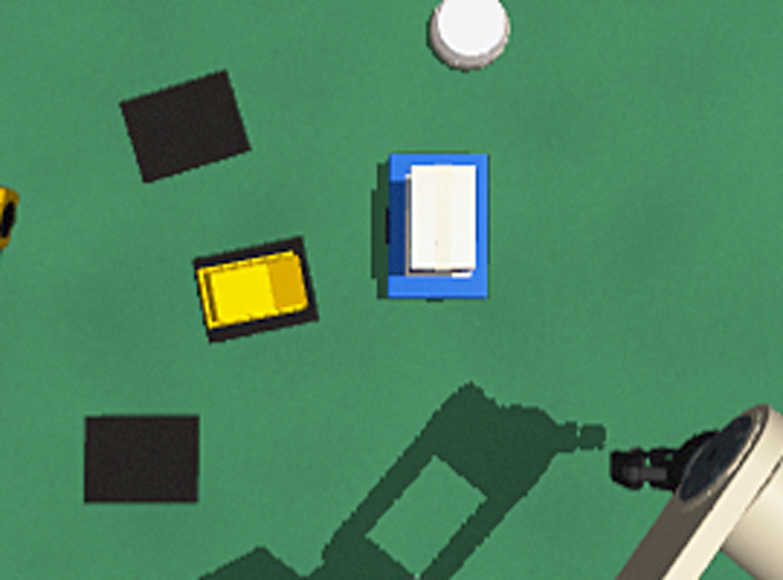

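View pics/s7.png

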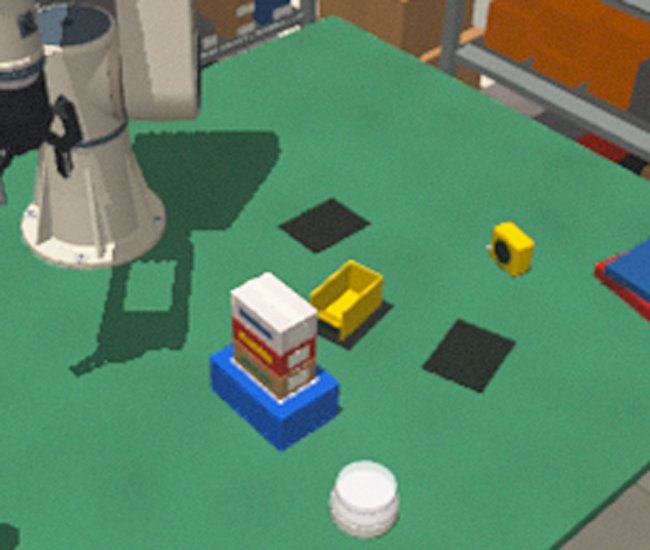

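The pictures show a square column of white on red on brown on the shut lid (top face (411,165)–(476,270)), and the bin upright on its mat. No other carton is on the counter. Handing in.

```bash
python3 - <<'E'
from h import *
quad(load('t7'),[(411,165),(476,166),(475,270),(410,270)],(180,130),2.9,.200)
bot.dwell(.5); print(hand_in())
E
```

```text
c [ 0.5259 -0.0455] len [0.0658 0.1051 0.0654 0.1061] yaw 178.5
the job is handed in; nothing more can be done
None
```

The job is handed in, with no verdict returned: all 4 bushings are in the shut case, the empty bin is upright on its mat, and the three cartons present (brown, red, white; no orange in this start) are stacked squarely on the lid, each within about 2 mm of centre by my measurements.

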